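Turn the wheel on the stand until its valve stem points straight up

TASK

The child's-bike wheel on the bench stand has just had its tyre put on and is about to be pumped up: with the fingertips, push its spokes, one after another, to turn the wheel until the valve is at the bottom of the rim and its stem points straight up at the hub, and leave the wheel standing still like that. Push gently and do not flick it round; grip nothing, keep off the valve stem and do not push on the tyre, which is not seated yet and would creep round the rim. Leave the things lying on the bench where they are.

Things in the scene. Friction and masses are not known exactly. Their poses are not given: they have to be found in the camera images.
- stand: Fixed one-sided wheel stand: steel base plate 170 x 360 x 8 mm, two grey 25 mm tube legs splayed like an A and an axle clamp, all behind the wheel as the robot sees it; stub axle level, 200 mm above the bench. Origin on the bench below the wheel's centre; x along the axle from the wheel to the clamp, away from the robot, up to 0.4 rad askew; z up. Its yaw is that of the wheel's plane.
- wheel_turn (a joint): Turn of the wheel on its axle, rad, about the stand's x. 0 (or whole turns) = valve at the very bottom, stem straight up. Grows clockwise as the robot sees it (bottom of the wheel moves to the stand's +y, top to -y). Turns either way without end; dry bush with 0.15 N m drag (2 N at mid-spoke), so it stays where it is left and does not coast.
- wheel: Cast aluminium wheel: hub, five straight spokes 72 deg apart, rim 32 mm wide. Origin at the hub's centre in the wheel's middle plane; x along the axle as the stand's x; z from the valve through the hub (straight up when done). Open between the spokes from the hub (radius 27 mm, its nut 27 mm in front of the middle plane) to the inside of the rim (radius 114 mm).
- spoke_mid (a point): Middle of the spoke exactly opposite the valve, on the wheel's +z, 70 mm from the wheel's centre; x and z as the wheel's. All five spokes are alike: 18 mm wide, 30 mm deep along the axle (15 mm each side of the middle plane). The valve sits midway between two of them.
- tyre: Black tyre on the rim, round in section, 45 mm wide: inner radius 126 mm, outer radius 171 mm, its side 22.5 mm in front of the wheel's middle plane. Turns with the wheel. Origin at the hub's centre.
- valve: Thin valve stem, 9 mm thick, black with a brass end, sticking inwards from the rim towards the hub in the wheel's middle plane. Origin at its foot, 115 mm from the wheel's centre; z along the stem to its tip. Turns with the wheel.
- valve_tip (a point): Free end of the valve stem, 37 mm from its foot, 78 mm from the wheel's centre; z along the stem, out of its tip.
- oil_can: Loose red oil can with a thin spout, 66 mm wide, 155 mm tall, standing on the bench beside the stand. Origin: centre of its underside. To be left alone.
- mallet: Loose wooden mallet lying on the bench, 240 mm long, 56 mm high, head 100 mm across. Origin on the bench below the handle, 85 mm from the head's middle; x towards the head. To be left alone.
- spanner: Loose steel spanner, 170 mm long, lying flat on the bench. Origin below its middle; x along it. To be left alone.
- bike_pump: Loose hand pump, 235 mm long, 24 mm thick, lying on the bench. Origin below its barrel; x towards its head. To be left alone.

How it is judged:
By the outcome, as a careful person would: the job done as asked, in the order asked, and still so for the second after the job is handed in, with the robot touching nothing.
It also fails if it takes over 58 s, if anything falls off the work surface, if the arm or the gripper's body presses on something with over 40 N, if the wrist force passes 120 N, or if a joint passes its speed limit or range.

ROBOT

A 6-joint arm with a two-finger parallel gripper is mounted at the origin on the work surface. World frame = base frame: x ahead of the robot, y to its left, z up, the work surface at z = 0. Lengths are in m, angles in rad, forces in N, time in s.
With the tool pointing down it reaches from about 0.35 to 0.775 m from the base axis. Payload 5.5 kg.
Tool frame: the origin (TCP) lies at the very end of the fingers, on their centre line; the grasp point (between the pads) lies 19 mm behind it; z points along the fingers, y is the line along which they close (so a half turn about z gives the same grasp; the last joint's range is limited). The gripper opens to 85 mm and grips with 20 to 120 N. Pads are 22 mm wide; open, the fingers measure 114 mm over their backs; the gripper's body (76 mm by 85 mm) begins 54 mm behind the grasp point. The pads swing forward as they close: fully open they stand 13 mm farther back than shut.
Start: joints at [-1.283, 0.313, 0.046, 1.304, 0, 1.431], TCP at [0.239, -0.523, 0.231] pointing down, gripper open.
Joint ranges: [-2.76, 2.76], [-0.86, 1.69], [-1.03, 1.26], [-2.2, 2.34], [-1.47, 1.5], [-3.14, 3.14]. Speed limits (rad/s): [2.57, 2.57, 3.14, 3.14, 3.14, 3.14].

INTERFACE

Orientations are given as a unit quaternion [x, y, z, w].
In Python, from rig import robot, kinematics, monitor, vision, job_done gives the robot as it stands. Calls block until the motion is done:
- robot.movep(position, orientation): joint-space move of the TCP to a pose.
- robot.move_l(position, feed=0.15, attitude=None, max_force=None): straight line of the TCP; attitude=None keeps the orientation; feed is the mean speed in m/s. With max_force (N) it stops when the force on the tool has changed by that much, and returns True; else False.
- robot.movej(angles): joint-space move.
- robot.gripper_to(opening): finger opening in m; the grip force is fixed at half the most; returns when the fingers have stopped.
- robot.sleep(seconds).
- kinematics.inverse_kinematics(position, orientation): joint angles nearest the present ones, or None.
- monitor.get_state(): the state.
- vision.get_image(name): name is "side" or "top"; returns a dict with "color" (420x560x3 uint8, blue, green, red), "camera_matrix" (3x3 intrinsics, pixels), "k1" (the pictures are not rectified: a ray, as slopes to the right and down, at radius r is drawn at 1 + k1 r^2 times it, then the intrinsics apply), "world_from_camera" (4x4, takes a point from camera to world coordinates). Camera axes: x right, y down, z forward; pixel columns grow to the right and rows downward; lengths in m; the calibration is good to about 2 mm. A picture is of the moment at which its call begins. There is no depth.
A pose or a line that the arm cannot do raises robot.IKError and nothing moves.
- job_done(): hands the job in; it is judged then, once.
The state is a dict: "clock": time; "qpos": joint angles; "qd": joint speeds; "tau": joint torques, N m; "tcp_pos": TCP position; "eef_rot": TCP orientation; "contact_force": force on the tool from outside, world axes, zero at the start; "ft_torque": the same for the moment, N m; "opening": finger opening in m; "grasp_force": force on a finger pad.
Only numpy, scipy, OpenCV 4.12 (cv2) and the standard library are available. Lean on these libraries where they do the work, as an engineer would, in place of code of your own. Each camera call takes 0.05 s, during which the arm holds its last target. There are 200 camera calls.

## Working session

There is one attempt and no reset: what is moved stays moved. The work goes in short steps, each a Python script; the robot and the scene stay as the last script left them, time stands still between calls to the robot, and variables do not carry over. Pictures are saved under pics/ and viewed, at most 10 in all, crops included, and the job is handed in when it is done.

```bash
mkdir -p pics; ls
python3 - <<'E'
from rig import robot, kinematics, monitor, vision
import cv2
for n in("side","top"):
    d=vision.get_image(n); cv2.imwrite(f"pics/{n}0.png",d["color"])
    print(n,d["camera_matrix"].tolist(),d["k1"],d["world_from_camera"].round(4).tolist())
print(monitor.get_state())
E
```

```text
pics
side [[386.81351396123046, 0.0, 276.93251371835987], [0.0, 386.81351396123046, 207.59036586853045], [0.0, 0.0, 1.0]] -0.10339062184150771 [[-0.7415, 0.3583, -0.5673, 1.0802], [0.671, 0.3964, -0.6266, 0.6331], [0.0004, -0.8453, -0.5343, 0.6797], [0.0, 0.0, 0.0, 1.0]]
top [[499.1397115140637, 0.0, 281.1568990189091], [0.0, 499.1397115140637, 215.67725240697152], [0.0, 0.0, 1.0]] -0.08838401096055822 [[-0.0195, -0.9933, 0.1143, 0.416], [-0.9998, 0.02, 0.0031, 0.042], [-0.0053, -0.1142, -0.9934, 1.3827], [0.0, 0.0, 0.0, 1.0]]
{'clock': 0.1, 'qpos': array([-1.28262321e+00,  3.13894565e-01,  4.50834853e-02,  1.30359665e+00,
       -4.39380721e-05,  1.43118033e+00]), 'qd': array([-0.00129797, -0.00475655,  0.00322803,  0.00063426, -0.00210299,
       -0.00111063]), 'tau': array([ 2.39862937e-03, -4.81727529e+01,  2.99242991e+01,  1.27958343e-02,
       -1.64821968e-04,  3.26562414e-06]), 'tcp_pos': array([ 0.23838338, -0.52275213,  0.2305118 ]), 'eef_rot': array([ 9.77211319e-01,  2.12267257e-01, -8.16996347e-05, -8.01847566e-04]), 'contact_force': array([ 1.04903626, -0.15608325, -0.12962583]), 'ft_torque': array([-0.03041795,  0.01442452,  0.0099164 ]), 'grasp_force': 0.0, 'opening': 0.08529939485770734}
```

View pics/side0.png

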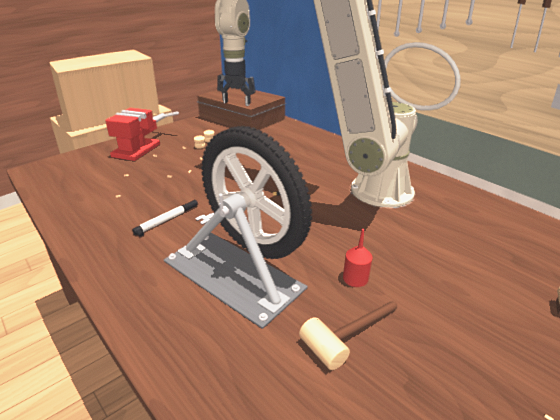

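View pics/top0.png

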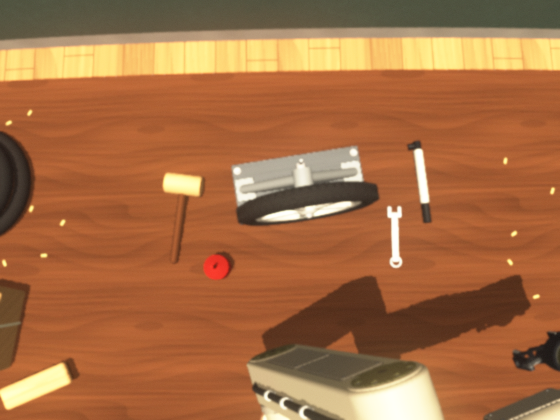

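```bash
cat > h.py <<'E'
import numpy as np, cv2
from rig import robot, kinematics, monitor, vision
def crop(name,out,x0,y0,x1,y1,s):
    d=vision.get_image(name); cv2.imwrite(out,cv2.resize(d["color"][y0:y1,x0:x1],None,fx=s,fy=s,interpolation=cv2.INTER_CUBIC)); return d
def ray(d,u,v):
    p=cv2.undistortPoints(np.array([[[u,v]]],float),d["camera_matrix"],np.array([d["k1"],0,0,0.]))[0,0]
    T=d["world_from_camera"]; return T[:3,3],T[:3,:3]@np.array([p[0],p[1],1])
def onplane(d,u,v,P,n):
    o,r=ray(d,u,v); return o+r*(np.dot(np.array(P)-o,n)/np.dot(r,n))
def proj(d,P):
    Ti=np.linalg.inv(d["world_from_camera"])
    return cv2.projectPoints(np.atleast_2d(P).astype(float),cv2.Rodrigues(Ti[:3,:3])[0],Ti[:3,3],d["camera_matrix"],np.array([d["k1"],0,0,0.]))[0][:,0]
E
python3 - <<'E'
from h import *
crop("side","pics/s1.png",190,110,320,270,3.7)
d=crop("top","pics/t1.png",220,130,390,235,4.6)
E
```

```text
(no output)
```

View pics/s1.png

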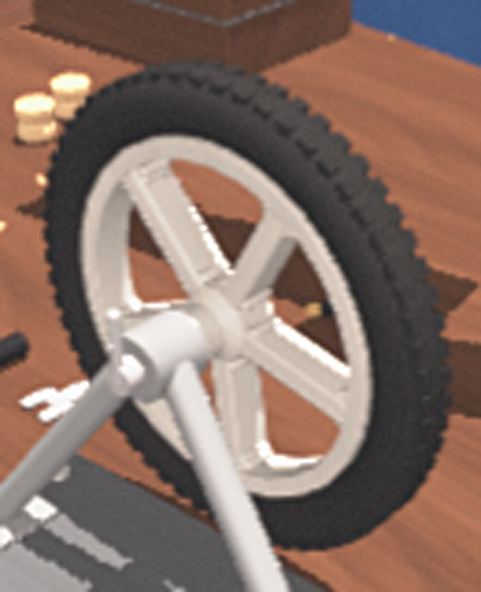

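View pics/t1.png

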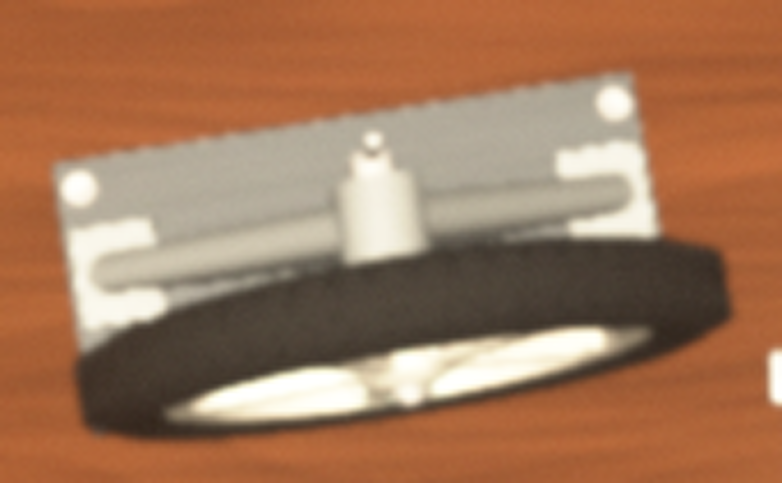

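Run:
```python
from h import *
from scipy.optimize import least_squares
t=vision.get_image("top");s=vision.get_image("side")
a=onplane(t,232,165.9,[0,0,.008],[0,0,1]);b=onplane(t,357.4,145.9,[0,0,.008],[0,0,1])
d=b-a;print(a,b,np.linalg.norm(d)); yaw=np.arctan2(d[0],-d[1]);print("yaw plate",yaw)  # stand y = (-sin,cos)
l=onplane(t,237,214.8,[0,0,.2],[0,0,1]);r=onplane(t,378.7,193,[0,0,.2],[0,0,1])
d=r-l;print("tyre",(l+r)/2,np.linalg.norm(d),np.arctan2(d[0],-d[1]))
# back rim inner edge in side crop
E=np.array([[175,135],[85,240],[275,493],[372,400],[340,290],[255,160]])/3.7+[190,110]
def res(p):
    x,y,yw=p;ex=np.array([np.cos(yw),np.sin(yw),0]);C=np.array([x,y,.2])+.016*ex
    e=[np.linalg.norm(onplane(s,*q,C,ex)-C)-.124 for q in E]
    return np.array(e)
yw=np.arctan2(*( (b-a)[0], -(b-a)[1]));C=(l+r)/2
print("rim resid",res([C[0],C[1],yw]))
ex=np.array([np.cos(yw),np.sin(yw),0]);ey=np.array([-ex[1],ex[0],0])
q=onplane(s,274.6,193.8,C,ex)-C;print("tip",np.linalg.norm(q),q@ey,q[2],"turn",np.arctan2(q@ey,-q[2]))
for u,v in [(180,225),(268,262),(300,362),(236,410)]:
    q=onplane(s,u/3.7+190,v/3.7+110,C+.015*ex,ex)-C;print("spoke",np.hypot(q@ey,q[2]),np.degrees(np.arctan2(q@ey,-q[2])))
```

```text
[0.71771137 0.181679   0.008     ] [ 0.76825472 -0.17304125  0.008     ] 0.35830306673524925
yaw plate 0.14153521578296274
tyre [ 0.57921903 -0.0193721   0.2       ] 0.3439863205001076 0.13389005481172675
rim resid [ 0.00434563 -0.00821813  0.00306568  0.01535466  0.00689955  0.01410521]
tip 0.08530540339034508 0.07944832495295114 0.03106405494715364 turn 1.9435174654699248
spoke 0.06693473646761199 -163.305421035154
spoke 0.08451990414643323 138.3489265151019
spoke 0.08130972482758597 90.62527564141796
spoke 0.06499045302995635 21.949503821769866
```

```bash
cat >> h.py <<'E'
def frame(p):
    x,y,yw=p; ex=np.array([np.cos(yw),np.sin(yw),0]); return np.array([x,y,.2]),ex,np.array([-ex[1],ex[0],0])
def wp(p,dx,r,a): # a: angle from bottom toward +y (turn sense)
    C,ex,ey=frame(p); a=np.asarray(a,float); r=r+0*a
    return C+dx*ex+(r*np.sin(a))[:,None]*ey-(r*np.cos(a))[:,None]*np.array([0,0,1.])
def overlay(name,out,p,turn,x0,y0,x1,y1,s):
    d=vision.get_image(name); im=cv2.resize(d["color"][y0:y1,x0:x1],None,fx=s,fy=s,interpolation=cv2.INTER_CUBIC)
    def pl(P,c): cv2.polylines(im,[np.int32((proj(d,P)-[x0,y0]+.5)*s)],False,c,1)
    A=np.linspace(0,2*np.pi,90); sg=1 if name=="side" else -1
    pl(wp(p,.016*sg,.114,A),(0,255,0)); pl(wp(p,0,.171,A),(0,255,255)); pl(wp(p,0.027*sg,.012,A),(0,255,0))
    for k in range(5):
        a=turn+np.pi+k*2*np.pi/5
        for w in(-.009,.009):
            r=np.array([.03,.113]); pl(wp(p,.015*sg,np.hypot(r,w),a+np.arctan2(w,r)),(0,0,255))
    pl(wp(p,0,np.array([.115,.078]),[turn,turn]),(255,0,0)); cv2.imwrite(out,im)
E
python3 - <<'E'
from h import *
t=vision.get_image("top")
print(onplane(t,309,215.9,[0,0,.205],[0,0,1]))
overlay("side","pics/s2.png",(.579,-.0194,.1375),2.0,190,110,320,270,3.7)
E
```

```text
[ 0.54959428 -0.02044186  0.205     ]
```

View pics/s2.png

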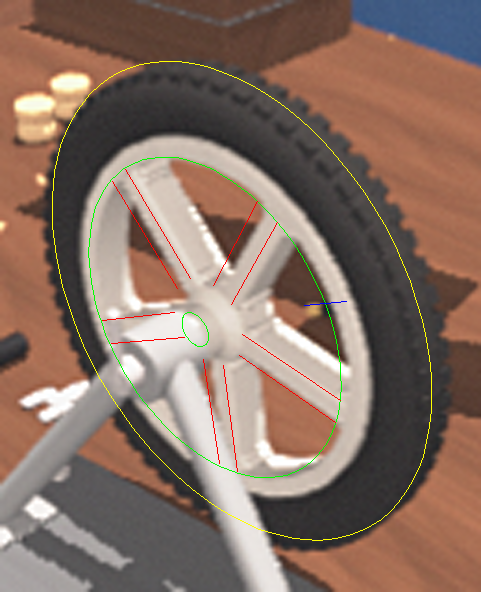

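```bash
cat >> h.py <<'E'
from scipy.spatial.transform import Rotation as R
def pose(p,dx,r,a_deg,flip=1):
    C,ex,ey=frame(p); a=np.radians(a_deg); rad=np.sin(a)*ey-np.cos(a)*np.array([0,0,1.])
    y=rad*flip; z=ex; x=np.cross(y,z)
    return C+dx*ex+r*rad, R.from_matrix(np.c_[x,y,z]).as_quat()
E
python3 - <<'E'
from h import *
p=(.574,-.0165,.1375)
overlay("side","pics/s3.png",p,1.95,190,110,320,270,3.7)
for f in(1,-1):
  for dx in(-.11,-.003):
    for a in(220,190,165,140,115,90,60):
        q=kinematics.inverse_kinematics(*pose(p,dx,.07,a,f)); print(f,dx,a,None if q is None else np.round(q,2))
E
```

```text
1 -0.11 220 None
1 -0.11 190 None
1 -0.11 165 None
1 -0.11 140 None
1 -0.11 115 None
1 -0.11 90 None
1 -0.11 60 None
1 -0.003 220 None
1 -0.003 190 None
1 -0.003 165 None
1 -0.003 140 None
1 -0.003 115 None
1 -0.003 90 None
1 -0.003 60 None
-1 -0.11 220 None
-1 -0.11 190 None
-1 -0.11 165 None
-1 -0.11 140 None
-1 -0.11 115 None
-1 -0.11 90 None
-1 -0.11 60 None
-1 -0.003 220 None
-1 -0.003 190 None
-1 -0.003 165 None
-1 -0.003 140 None
-1 -0.003 115 None
-1 -0.003 90 None
-1 -0.003 60 None
```

View pics/s3.png

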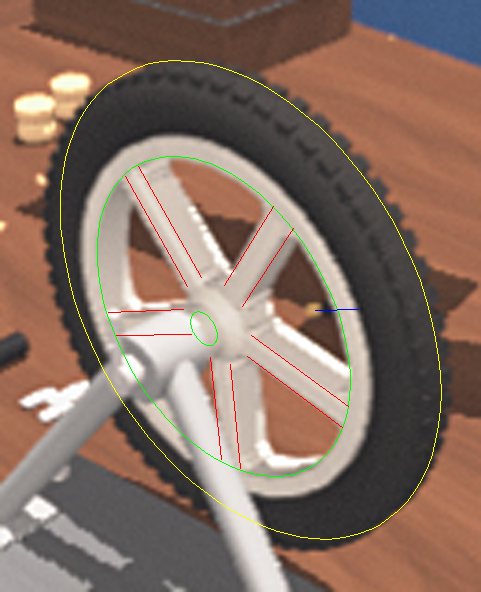

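```bash
cat >> h.py <<'E'
def pose2(p,dx,r,a_deg,pitch,roll,flip=1):
    """tool axis pitched down by pitch deg in vertical plane through ex; tool y at roll deg from vertical-ish"""
    C,ex,ey=frame(p); a=np.radians(a_deg); rad=np.sin(a)*ey-np.cos(a)*np.array([0,0,1.])
    M=np.c_[-ey,-np.array([0,0,1.]),ex] if flip==1 else np.c_[ey,np.array([0,0,1.]),ex]
    Rm=R.from_rotvec(np.radians(pitch)*ey)*R.from_matrix(M)*R.from_euler('z',roll,degrees=True)
    return C+dx*ex+r*rad, Rm.as_quat()
E
python3 - <<'E'
from h import *
p=(.574,-.0165,.1375)
for pitch in(-20,0,20,30,40,50,60):
  for dx in(-.1,-.003):
    for a in(180,135,90):
      ok=[(f,ro) for f in(1,-1) for ro in range(-90,91,30) if kinematics.inverse_kinematics(*pose2(p,dx,.07,a,pitch,ro,f)) is not None]
      print(pitch,dx,a,ok)
print(R.from_quat(pose2(p,0,.07,180,30,0)[1]).as_matrix())
E
```

```text
-20 -0.1 180 []
-20 -0.1 135 []
-20 -0.1 90 []
-20 -0.003 180 []
-20 -0.003 135 []
-20 -0.003 90 []
0 -0.1 180 []
0 -0.1 135 []
0 -0.1 90 []
0 -0.003 180 []
0 -0.003 135 []
0 -0.003 90 []
20 -0.1 180 []
20 -0.1 135 []
20 -0.1 90 []
20 -0.003 180 []
20 -0.003 135 []
20 -0.003 90 []
30 -0.1 180 []
30 -0.1 135 []
30 -0.1 90 []
30 -0.003 180 [(1, -90), (1, -60), (1, -30), (1, 0), (1, 30), (1, 60), (1, 90), (-1, -90), (-1, -60), (-1, -30), (-1, 0), (-1, 30), (-1, 60), (-1, 90)]
30 -0.003 135 []
30 -0.003 90 []
40 -0.1 180 [(1, -90), (1, -60), (1, -30), (1, 0), (1, 30), (1, 60), (1, 90), (-1, -90), (-1, -60), (-1, -30), (-1, 0), (-1, 30), (-1, 60), (-1, 90)]
40 -0.1 135 [(1, -90), (1, -60), (1, -30), (1, 0), (1, 30), (1, 60), (1, 90), (-1, -90), (-1, -60), (-1, -30), (-1, 0), (-1, 30), (-1, 60), (-1, 90)]
40 -0.1 90 []
40 -0.003 180 [(1, -90), (1, -60), (1, -30), (1, 0), (1, 30), (1, 60), (1, 90), (-1, -90), (-1, -60), (-1, -30), (-1, 0), (-1, 30), (-1, 60), (-1, 90)]
40 -0.003 135 [(1, -90), (1, -60), (1, -30), (1, 0), (1, 30), (1, 60), (1, 90), (-1, -90), (-1, -60), (-1, -30), (-1, 0), (
[... 1405 characters left out ...]
 (1, -60), (1, -30), (1, 0), (1, 30), (1, 60), (1, 90), (-1, -90), (-1, -60), (-1, -30), (-1, 0), (-1, 30), (-1, 60), (-1, 90)]
60 -0.003 180 [(1, -90), (1, -60), (1, -30), (1, 0), (1, 30), (1, 60), (1, 90), (-1, -90), (-1, -60), (-1, -30), (-1, 0), (-1, 30), (-1, 60), (-1, 90)]
60 -0.003 135 [(1, -90), (1, -60), (1, -30), (1, 0), (1, 30), (1, 60), (1, 90), (-1, -90), (-1, -60), (-1, -30), (-1, 0), (-1, 30), (-1, 60), (-1, 90)]
60 -0.003 90 [(1, -90), (1, -60), (1, -30), (1, 0), (1, 30), (1, 60), (1, 90), (-1, -90), (-1, -60), (-1, -30), (-1, 0), (-1, 30), (-1, 60), (-1, 90)]
[[ 0.13706714 -0.49528088  0.85785165]
 [-0.99056176 -0.06853357  0.11870363]
 [ 0.         -0.8660254  -0.5       ]]
```

```bash
cat >> h.py <<'E'
P=(.574,-.0165,.1375); PITCH=40; ROLL=90; FL=1; RR=.063; DX=-.004
def tgt(a,back=0,r=RR):
    c,q=pose2(P,DX,r,a,PITCH,ROLL,FL); return c-back*R.from_quat(q).as_matrix()[:,2],q
def arc(a0,a1,feed=.05,mf=15,r=RR):
    n=max(1,int(np.ceil(abs(a1-a0)/8)))
    for a in np.linspace(a0,a1,n+1)[1:]:
        if robot.move_l(tgt(a,r=r)[0],feed=feed,max_force=mf): print("stopped at",a,monitor.get_state()["contact_force"]); return a
    return a1
E
python3 - <<'E'
from h import *
for FLc in(1,-1):
  import h; h.FL=FLc
  for a in(195,183,165,140,120,105):
    print(FLc,a,[None if (q:=kinematics.inverse_kinematics(*tgt(a,b))) is None else np.round(q,2).tolist() for b in(0,.1)])
E
```

```text
1 195 [[-0.42, -0.25, -0.85, 0.19, 0.41, -0.38], [-0.56, -0.47, -0.78, 0.52, 0.52, -0.5]]
1 183 [[-0.38, -0.26, -0.85, 0.18, 0.39, -0.35], [-0.53, -0.48, -0.79, 0.51, 0.49, -0.47]]
1 165 [[-0.33, -0.28, -0.87, 0.16, 0.35, -0.31], [-0.46, -0.5, -0.81, 0.49, 0.45, -0.42]]
1 140 [[-0.26, -0.27, -0.9, 0.11, 0.3, -0.27], [-0.38, -0.52, -0.85, 0.44, 0.39, -0.35]]
1 120 [[-0.22, -0.26, -0.94, 0.05, 0.28, -0.24], [-0.33, -0.52, -0.89, 0.38, 0.36, -0.32]]
1 105 [[-0.21, -0.23, -0.97, -0.01, 0.26, -0.23], [-0.31, -0.51, -0.93, 0.33, 0.34, -0.3]]
-1 195 [[-0.42, -0.25, -0.85, 0.19, 0.41, 2.76], [-0.56, -0.47, -0.78, 0.52, 0.52, 2.64]]
-1 183 [[-0.38, -0.26, -0.85, 0.18, 0.39, 2.79], [-0.53, -0.48, -0.79, 0.51, 0.49, 2.68]]
-1 165 [[-0.33, -0.28, -0.87, 0.16, 0.35, 2.83], [-0.46, -0.5, -0.81, 0.49, 0.45, 2.73]]
-1 140 [[-0.26, -0.27, -0.9, 0.11, 0.3, 2.87], [-0.38, -0.52, -0.85, 0.44, 0.39, 2.79]]
-1 120 [[-0.22, -0.26, -0.94, 0.05, 0.28, 2.9], [-0.33, -0.52, -0.89, 0.38, 0.36, 2.83]]
-1 105 [[-0.21, -0.23, -0.97, -0.01, 0.26, 2.92], [-0.31, -0.51, -0.93, 0.33, 0.34, 2.84]]
```

Run:
```python
from h import *
robot.gripper_to(0.0)
robot.movep(*tgt(183,.1))
hit=robot.move_l(tgt(183)[0],feed=.08,max_force=6)
s=monitor.get_state();print("hit",hit,s["contact_force"],s["clock"])
overlay("side","pics/s4.png",P,1.95,190,110,320,270,3.7)
if not hit:
    for a in(175,165,155,145,135,125,115,105):
        r=arc(a+9,a); s=monitor.get_state(); print(a,s["contact_force"].round(1),s["clock"])
        if r!=a: break
    overlay("side","pics/s5.png",P,np.radians(47),190,110,320,270,3.7)
```

```text
hit False [ 0.50011401 -0.0324688  -0.19169262] 4.6167
175 [-0.6  0.5  0.1] 5.1667
165 [-0.3 -0.2 -0.5] 5.6917
155 [ 0.1 -0.6  0.5] 6.2167
145 [0.3 0.4 1.1] 6.7417
135 [0.5 0.4 0.2] 7.2667
125 [ 0.7 -0.2  0.6] 7.7917
115 [ 0.6 -1.   1. ] 8.3167
105 [ 0.1 -0.4  0.3] 8.8417
```

View pics/s5.png

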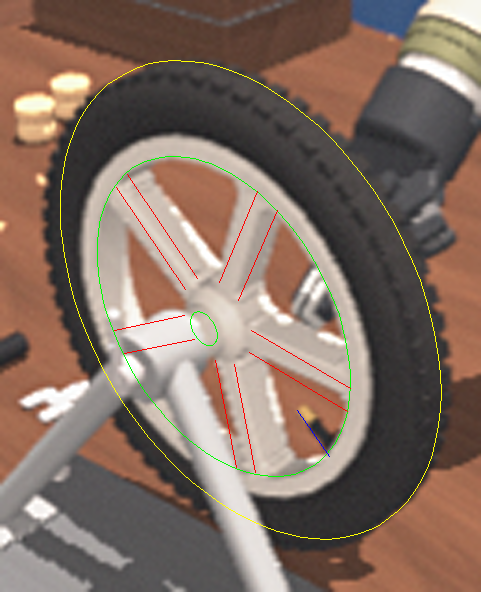

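Run:
```python
from h import *
d=vision.get_image("side");C,ex,ey=frame(P)
q=onplane(d,307/3.7+190,412/3.7+110,C,ex)-C;print(np.hypot(q@ey,q[2]),np.degrees(np.arctan2(q@ey,-q[2])))
robot.move_l(tgt(107)[0],feed=.03)
robot.move_l(tgt(107,.08)[0],feed=.1)
print(kinematics.inverse_kinematics(*tgt(197,.08)) is not None)
robot.move_l(tgt(150,.08)[0],feed=.1); robot.move_l(tgt(197,.08)[0],feed=.1)
hit=robot.move_l(tgt(197)[0],feed=.08,max_force=6)
s=monitor.get_state();print("hit",hit,s["contact_force"],s["clock"])
if not hit:
    r=arc(197,133); s=monitor.get_state(); print(r,s["contact_force"].round(1),s["clock"])
overlay("side","pics/s6.png",P,np.radians(10),190,110,320,270,3.7)
```

```text
0.08454116531634862 51.99111301516676
True
hit False [ 0.02445367 -0.73686255  0.03817533] 12.55
133 [ 0.3 -0.3 -0. ] 15.15
```

View pics/s6.png

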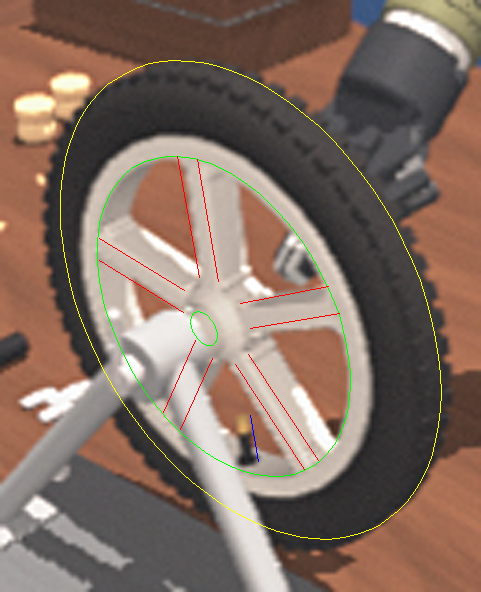

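Run:
```python
from h import *
from scipy.optimize import least_squares
d=vision.get_image("side")
O=np.array([[313,310],[307,412],[243,425]])/3.7+[190,110]
F=np.array([[248,455]])/3.7+[190,110]
def g(p,o,):
    C,ex,ey=frame(p); q=onplane(d,*o,C,ex)-C; return np.hypot(q@ey,q[2]),np.degrees(np.arctan2(q@ey,-q[2]))
print([g(P,o) for o in O],g(P,F[0]))
for rt in(.078,.081,.084):
    s=least_squares(lambda v:np.r_[[ (g((v[0],v[1],v[2]),o)[0]-rt)*1000/1.5 for o in O],(v[0]-P[0])*1000/3,(v[1]-P[1])*1000/3,(v[2]-P[2])/.01],P)
    print(rt,s.x.round(4),s.cost,[np.round(g(s.x,o),4) for o in O],g(s.x,F[0]))
```

```text
[(np.float64(0.07721938867333014), np.float64(111.0139661498728)), (np.float64(0.08454116531634862), np.float64(51.99111301516676)), (np.float64(0.08913323248471049), np.float64(5.097678798633858))] (np.float64(0.11334357807819923), np.float64(5.940597562372772))
0.078 [ 0.5809 -0.0075  0.1392] 10.196900214303785 [array([7.860000e-02, 1.154818e+02]), array([ 0.0794, 55.5973]), array([0.0814, 5.4442])] (np.float64(0.10525702984410859), np.float64(6.2572012523505975))
0.081 [ 0.5801 -0.0115  0.1365] 4.701769007092455 [array([8.070000e-02, 1.140494e+02]), array([ 0.0823, 56.0595]), array([0.0829, 7.069 ])] (np.float64(0.10690153792517283), np.float64(7.513054109729589))
0.084 [ 0.5793 -0.0154  0.1341] 2.3102647270321373 [array([8.290000e-02, 1.126949e+02]), array([ 0.0852, 56.5128]), array([0.0845, 8.6678])] (np.float64(0.1085646274975441), np.float64(8.75749526908307))
```

Run:
```python
from h import *
arc(133,127,feed=.03); robot.sleep(.3)
overlay("side","pics/s7.png",(.578,-.0135,.1375),0,205,140,305,250,5.4)
print(monitor.get_state()["clock"])
```

```text
15.9667
```

View pics/s7.png

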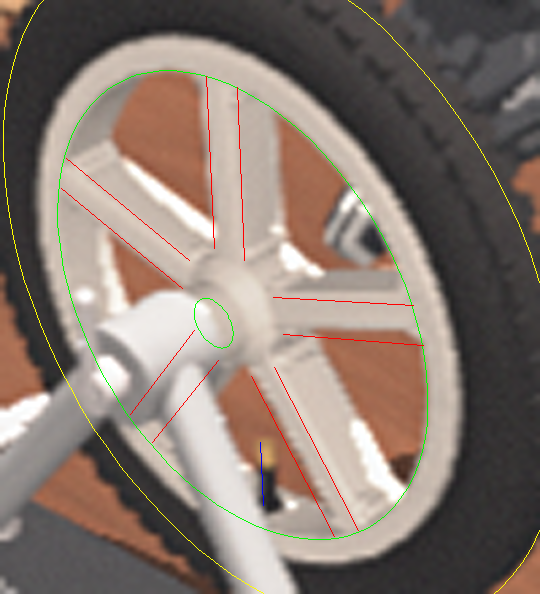

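```bash
cat > fit.py <<'E'
from h import *
from scipy.optimize import minimize
from scipy.ndimage import map_coordinates
d=vision.get_image("side"); g=cv2.GaussianBlur(d["color"],(0,0),.8).astype(float)
gx=np.abs(np.gradient(g,axis=1)).max(2); gy=np.abs(np.gradient(g,axis=0)).max(2)
def lines(p,t):
    out=[]
    for k in range(5):
        if k==2 or k==3: pass
        a=t+np.pi+k*2*np.pi/5
        if abs(np.degrees((a+np.pi)%(2*np.pi)-np.pi)+36)<25: continue  # hidden by clamp/leg
        for w in(-.009,.009):
            r=np.linspace(.04,.105,30); out.append(wp(p,.015,np.hypot(r,w),a+np.arctan2(w,r)))
    out.append(wp(p,.016,.114,np.linspace(.3,5,150)))
    return out
def score(p,t):
    s=0
    for P3 in lines(p,t):
        uv=proj(d,P3); tg=np.gradient(uv,axis=0); tg/=np.linalg.norm(tg,axis=1)[:,None]
        n=np.c_[-tg[:,1],tg[:,0]]; c=[uv[:,1],uv[:,0]]
        m=np.hypot(map_coordinates(gx,c,order=1)*n[:,0],map_coordinates(gy,c,order=1)*n[:,1])
        s+=np.minimum(m,25).mean()*(2 if len(P3)>100 else 1)
    return s
best=[]
for t in np.arange(-6,8.1,1):
    f=lambda v:-score((.578+v[0]/1e3,-.0135+v[1]/1e3,.1375+v[2]/100),np.radians(t))+.03*(v[0]**2+v[1]**2+v[2]**2)
    b=min((minimize(f,v0,method="Nelder-Mead",options=dict(initial_simplex=np.array(v0)+np.vstack([np.zeros(3),3*np.eye(3)]),maxiter=80)) for v0 in([0,0,0],[-4,-4,0],[4,4,0])),key=lambda r:r.fun)
    print(t,round(b.fun,2),b.x.round(1))
E
python3 fit.py
```

```text
-6.0 -115.58 [ 6.  -0.   2.5]
-5.0 -114.15 [6.3 0.8 1. ]
-4.0 -112.04 [7.8 4.3 0.1]
-3.0 -116.83 [ -3.2 -11.4   8.9]
-2.0 -123.87 [-3.1 -9.5  7.3]
-1.0 -129.96 [-2.7 -7.1  5.5]
0.0 -132.38 [-2.  -5.5  4.5]
1.0 -134.4 [-2.1 -2.9  1.2]
2.0 -136.12 [-1.9 -1.2 -0.3]
3.0 -136.91 [-2.6 -0.9 -0.6]
4.0 -135.7 [-2.3  0.1 -2.3]
5.0 -131.97 [-1.9  1.8 -4.3]
6.0 -127.43 [-1.3  4.3 -6.4]
7.0 -123.22 [-0.6  7.5 -8.3]
8.0 -120.31 [ 5.4 -3.8  6.7]
```

```bash
python3 - <<'E'
from h import *
arc(127,124.3,feed=.02); robot.sleep(.3)
E
python3 fit.py | sed -n 3,12p
```

```text
-4.0 -121.46 [-3.  -9.1  7.3]
-3.0 -127.85 [-2.7 -7.   5.8]
-2.0 -131.39 [-2.2 -5.8  5. ]
-1.0 -133.23 [-2.3 -3.5  1.4]
0.0 -135.29 [-2.4 -2.2  0.3]
1.0 -136.1 [-2.5 -0.7 -0.5]
2.0 -135.07 [-2.3  0.2 -2.1]
3.0 -132.32 [-2.   1.2 -3.8]
4.0 -128.18 [-1.4  2.8 -5.8]
5.0 -123.05 [-1.1  5.2 -7.4]
```

```bash
python3 - <<'E'
from h import *
arc(124.3,123.5,feed=.02); robot.sleep(.2)
robot.move_l(tgt(126)[0],feed=.03)
robot.move_l(tgt(126,.1)[0],feed=.1); robot.sleep(.3)
overlay("side","pics/s8.png",(.5755,-.0145,.1335),0,205,140,305,250,5.4)
print(monitor.get_state()["clock"])
E
python3 fit.py | sed -n 4,11p
```

```text
18.8667
-3.0 -132.39 [-2.3 -6.2  5.2]
-2.0 -133.87 [-1.8 -5.6  4.4]
-1.0 -136.52 [-2.  -3.3  0.5]
0.0 -137.02 [-2.1 -1.8 -0.4]
1.0 -136.97 [-2.4 -0.3 -1.2]
2.0 -134.64 [-2.3  0.2 -2.5]
3.0 -130.99 [-2.   1.2 -4.3]
4.0 -126.08 [-1.6  2.9 -5.7]
```

View pics/s8.png

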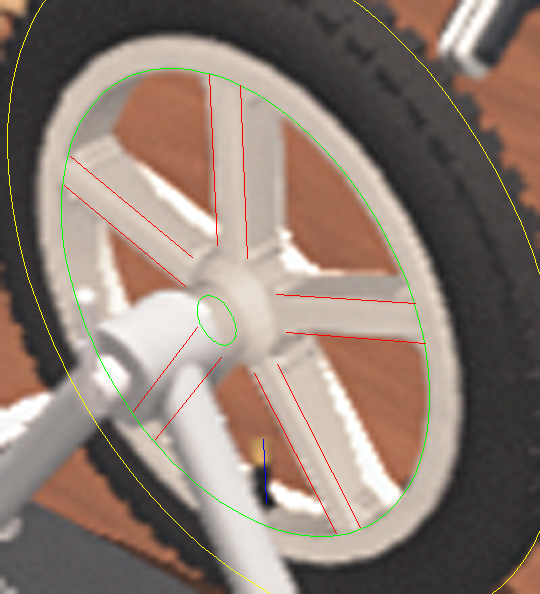

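The turn-0 model lies over the valve stem (tip at about (260,443), foot at about (266,505)) and over the spokes. The fingers are out of the wheel at upper right, so I'm handing in.

```bash
python3 -c "
from rig import job_done
print(job_done())"
```

```text
the job is handed in; nothing more can be done
None
```

The wheel stands still with the valve at the bottom and its stem pointing up at the hub, within about 1° by the last camera fit; it took two gentle spoke pushes (about 19 s), the arm is clear of the wheel, and the job is handed in.

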